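# Rock the stuck punch out of its block and stand it back in the row

### The job

The tall punch in the middle of the wooden block is stuck fast: rock it from side to side across the block until it has worked loose, pushing back the pale liner on both sides, then draw it out. Set it down gently, without dropping it, upright on the bare place in the row of punches on the steel shelf, in line with the others, and let go. Leave the other punches standing where they are.

Things in the scene. Friction and masses are not known exactly. Their poses are not given: they have to be found in the camera images.
- punch_mid (a point): Centre, half-way up (50 mm above its underside), of the stuck steel punch that stands tip up in the block's middle pocket. 100 mm tall, 0.3 to 0.5 kg: flange 34 mm diameter, 8 mm thick, at the bottom; body 27 mm diameter up to 58 mm; bright round tip 20 mm diameter from 58 to 100 mm. 52 mm stand out of the block. z along its axis, to the tip. Leaned, it pivots on its flange's rim.
- block: Hardwood storage block screwed to the bench, 100 mm (its x) by 190 mm (its y) by 60 mm high; origin at the centre of its underside, z up. In the middle, the lined pocket with the stuck punch (floor 12 mm up); 57 mm from the middle, towards either end, a plain 37 mm hole, floor 12 mm up; one holds the short punch, the other is empty.
- pocket (a point): Middle of the pocket's mouth, level with the block's top; axes as the block's. In the pocket's top 35 mm two half-liners of paler wood face each other along the block's x. Swollen in against the punch's body, they overlap its flange by 3 mm on each side: a straight pull lifts the punch 5 to 6 mm, then it jams hard. Both must be pushed back by rocking it along the block's x.
- liner_a (a joint): How far the half-liner on the block's +x side is pushed back, in m: 0 tight, 0.0075 at most. It stays where pushed; takes 14 N. Leaning the punch towards the block's +x pushes it: 0.10 rad by about 3.5 mm, 0.15 rad by about 5 mm (at about 0.17 rad the flange meets the other liner: go no further). The punch comes out once both are back 3.5 mm or more.
- liner_b (a joint): The same for the half-liner on the block's -x side, pushed back by leaning the punch towards the block's -x.
- rack: Low sheet-steel shelf fixed on the bench: 110 mm (its x) by 270 mm (its y), top surface 52 mm above the bench, an edge 12 mm high along its +x side. Origin at the centre of its underside (bench height), z up. Four standing places in one row along its y through the middle, 62 mm apart; three have a punch on them, one is bare.
- spot_top (a point): Centre of the bare place in the row, on the shelf's top surface, marked by the thin dark oil ring (34 mm across) that the missing punch has left.
- row_a_mid (a point): Centre, half-way up (50 mm above its underside), of one of the three steel punches that stand tip up in the row on the shelf: the same 34 mm flange below, thin round tip 14 mm diameter, 100 mm tall overall. z along its axis, up. Loose; leave it standing where it is.
- row_b_mid (a point): Centre, half-way up (46 mm above its underside), of one of the three steel punches that stand tip up in the row on the shelf: the same 34 mm flange below, thick round tip 26 mm diameter, 92 mm tall overall. z along its axis, up. Loose; leave it standing where it is.
- row_c_mid (a point): Centre, half-way up (50 mm above its underside), of one of the three steel punches that stand tip up in the row on the shelf: the same 34 mm flange below, square tip 18 mm wide, 100 mm tall overall. z along its axis, up. Loose; leave it standing where it is.
- short_punch_mid (a point): Centre, half-way up (37 mm above its underside), of the short punch, 74 mm tall, tip 14 mm diameter, standing loosely in the block's end hole on the block's -y side, 26 mm of it above the block. Leave it there.
Mind the look-alikes: they are no part of the job. What is shaped like the part that bears row_c_mid but orange or turquoise is not meant. What is shaped like the part that bears row_a_mid but blue or red is not meant.

How it is judged:
By the outcome, as a careful person would: the job done as asked, in the order asked, and still so for the second after the job is handed in, with the robot touching nothing.
It also fails if it takes over 54 s, if anything falls off the work surface, if the arm or the gripper's body presses on something with over 40 N, if the wrist force passes 120 N, or if a joint passes its speed limit or range.

### The arm

A 6-joint arm with a two-finger parallel gripper is mounted at the origin on the work surface. World frame = base frame: x ahead of the robot, y to its left, z up, the work surface at z = 0. Lengths are in m, angles in degrees, forces in N, time in s.
With the tool pointing down it reaches from about 0.4 to 0.825 m from the base axis. Payload 7 kg.
Tool frame: the origin (TCP) lies at the very end of the fingers, on their centre line; the grasp point (between the pads) lies r.grip_depth behind it (r.grip_depth is the distance from the TCP to the grasp point, in m); z points along the fingers, y is the direction in which the jaws open and shut (so a half turn about z gives the same grasp; the last joint's range is limited). The gripper opens to 88 mm and grips with 3 to 60 N. Pads are 19 mm wide; open, the fingers measure 130 mm over their backs; the gripper's body (78 mm by 193 mm) begins 47 mm behind the grasp point.
Start: joints at [86.694, 20.546, 0.682, 0, -70.136, -16.507], TCP at [0.229, 0.635, 0.227] pointing down, gripper open.
Joint ranges: [-176.03, 176.03], [-82.01, 121.73], [-58.28, 71.71], [-173.87, 95.51], [-174.79, -0.11], [-173.66, 173.66]. Speed limits (degrees/s): [136.94, 136.94, 172.46, 180, 180, 180].

### API

Orientations are given as [roll, pitch, yaw] about the fixed x, y, z axes, in that order (R = Rz(yaw) Ry(pitch) Rx(roll)).
In Python, from plant import r gives the robot as it stands. The module is installed in compiled form; this text tells all that it offers.
- The arm moves only by the tool step_arm, never from a script. Its argument "increments" is a list of rows, each a list of 3 entries, a list of its own where there are three numbers: the shift along the tool's x, y, z in m, then the turn, a rotation vector about the tool's x, y, z in rad, then the closure, from 0 (fully open) to 1 (shut). In form: [[[x, y, z], [wx, wy, wz], grip], ...]. A call has 1 to 10 rows; each row is the pose to reach, as a shift and turn from the pose commanded when the call began, along the tool's axes at that moment; what a row does not reach only later rows make up. A row lasts 1/10 s, in which the tool goes at most 50 mm and 8.59 degrees, less where a joint would pass 70% of its speed; a pose out of reach is approached as far as the arm can. A call with a gripper value outside its range is refused whole. The fingers move at their own pace and stop on an object; "force" is the grip in N (left out, the last holds). Time passes only in rows, so rows that repeat a pose let the fingers close. It gives the time, the measured TCP pose, the force and the opening at its end, in the units of the state.
- r.get_state(): the state, without advancing time (a new reading comes with each control period).
- r.capture(name): name is "scene" or "top" or "wrist"; returns a dict with "color" (384x512x3 uint8, red, green, blue), "intrinsics" (3x3 intrinsics, pixels), "rvec" (rotation vector, rad) and "tvec" (3), from world to camera coordinates, as OpenCV has them; the wrist camera has in their place "T_tool_cam" (4x4, takes a point from camera to tool coordinates, whose origin is the TCP and whose axes are the flange's). Camera axes: x right, y down, z forward; pixel columns grow to the right and rows downward; lengths in m; the calibration is good to about 2 mm. A picture is of the moment at which its call begins: read the wrist's pose just before it. There is no depth.
- r.close_job(): hands the job in, once; it reports no verdict.
The state is a dict: "time_s": time; "joints": joint angles; "qd": joint speeds; "joint_torque": joint torques, N m; "tcp_pos": TCP position; "eef_rot": TCP orientation; "contact_force": force on the tool from outside, world axes, zero at the start; "moment": the same for the moment, N m; "gripper_width": finger opening in m.
Only numpy, scipy, OpenCV 4.12 (cv2) and the standard library are available. Lean on these libraries where they do the work, as an engineer would, in place of code of your own. Each camera call takes 0.05 s, during which the arm holds its last target.

## Working session

There is one attempt and no reset: what is moved stays moved. The work goes in short steps, Python scripts to look and compute and a tool call to move; the robot and the scene stay as the last step left them, time stands still between calls to the robot, and variables do not carry over. Pictures are saved under pics/ and viewed, and the job is handed in when it is done.

Besides the shell and the picture viewer there is one more tool, called after "Emit:" by a JSON object that holds its "op" and its "data". step_arm: Moves the arm, as the interface text tells. Its arguments: {"type":"object","properties":{"increments":{"type":"array","items":{"type":"array"}},"force":{"type":"number"}},"required":["increments"]}

```bash
mkdir -p pics; python3 - <<'E'
from plant import r
import cv2
s=r.get_state();print({k:s[k] for k in s}, r.grip_depth)
for n in ["scene","top","wrist"]:
    c=r.capture(n); cv2.imwrite(f"pics/{n}0.png",c["color"][:,:,::-1])
    print(n,c["intrinsics"],c.get("rvec"),c.get("tvec"),c.get("T_tool_cam"))
E
```

```text
{'time_s': 0.0, 'joints': array([ 8.66955452e+01,  2.05919730e+01,  6.33197885e-01, -1.90066382e-02,
       -7.01359775e+01, -1.65056297e+01]), 'qd': array([ 0.04631353, -0.08082887,  0.09184388,  0.06946312,  0.03303337,
       -0.08474546]), 'joint_torque': array([ 3.70825786e-03, -5.82717776e+01,  2.93049842e+01,  6.99722797e+00,
        6.87510154e-03, -1.50496826e-04]), 'tcp_pos': array([0.22864006, 0.63457351, 0.22561575]), 'eef_rot': array([ 1.79904075e+02, -9.79149244e-03, -1.98165494e+01]), 'contact_force': array([-0.28749623,  0.08973497,  0.64448943]), 'moment': array([ 0.00749436, -0.0209113 , -0.03258058]), 'gripper_width': 0.08754565968916464} 0.0188
scene [[355.04306675   0.         256.28422148]
 [  0.         355.04306675 188.40840142]
 [  0.           0.           1.        ]] [ 2.24959249  0.62450426 -0.2489721 ] [-0.50003555 -0.10871302  1.11297738] None
top [[395.44662382   0.         253.45898312]
 [  0.         395.44662382 196.88393301]
 [  0.           0.           1.        ]] [ 2.15840871 -2.11479164  0.16400835] [0.03723825 0.57613713 0.98513396] None
wrist [[274.98261581   0.         256.53136636]
 [  0.         274.98261581 194.35014211]
 [  0.           0.           1.        ]] None None [[-2.60113039e-04 -9.59458670e-01 -2.81849239e-01  7.55215404e-02]
 [ 9.99999669e-01 -4.66851584e-04  6.66355701e-04  1.02370687e-04]
 [-7.70922518e-04 -2.81848972e-01  9.59458474e-01 -1.56432155e-01]
 [ 0.00000000e+00  0.00000000e+00  0.00000000e+00  1.00000000e+00]]
```

View pics/scene0.png

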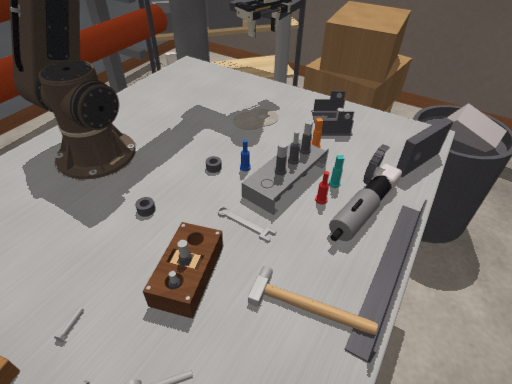

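View pics/top0.png

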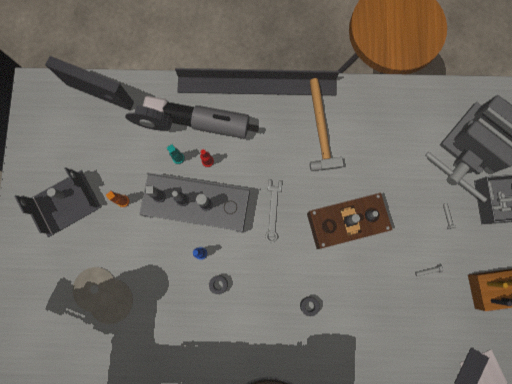

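View pics/wrist0.png

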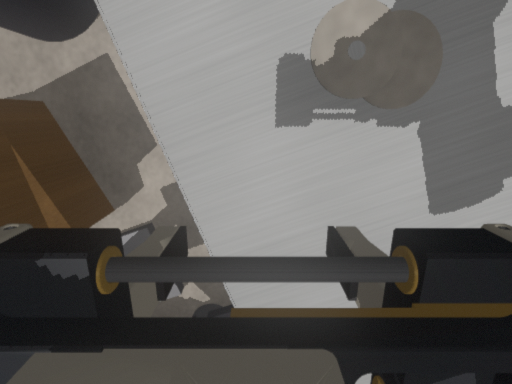

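The top view shows the block around (350,220), with the stuck punch near (355,218) and the short punch near (373,214). The shelf is around (198,202), with the oil ring at (231,207). Next I'll enlarge these regions.

```bash
cat > h.py <<'E'
import numpy as np,cv2
from scipy.spatial.transform import Rotation as Ro
K={"scene":(np.array([[355.043,0,256.284],[0,355.043,188.408],[0,0,1.]]),np.array([2.24959249,0.62450426,-0.2489721]),np.array([-0.50003555,-0.10871302,1.11297738])),
"top":(np.array([[395.4466,0,253.459],[0,395.4466,196.884],[0,0,1.]]),np.array([2.15840871,-2.11479164,0.16400835]),np.array([0.03723825,0.57613713,0.98513396]))}
def ray(cam,uv):
    k,rv,t=K[cam];R=cv2.Rodrigues(rv)[0]
    return -R.T@t, R.T@np.linalg.solve(k,np.array([uv[0],uv[1],1.]))
def onplane(cam,uv,z):
    o,d=ray(cam,uv); return o+d*(z-o[2])/d[2]
def proj(cam,P):
    k,rv,t=K[cam]; return cv2.projectPoints(np.atleast_2d(np.array(P,float)),rv,t,k,None)[0][:,0]
def crop(img,x0,y0,x1,y1,s,fn):
    cv2.imwrite(fn,cv2.resize(img[y0:y1,x0:x1],None,fx=s,fy=s,interpolation=cv2.INTER_CUBIC))
E
python3 - <<'E'
import cv2
from h import *
t=cv2.imread("pics/top0.png");s=cv2.imread("pics/scene0.png")
crop(t,300,185,400,255,8,"pics/tb.png");crop(t,130,165,265,240,5.9,"pics/tr.png")
crop(s,140,215,230,315,6,"pics/sb.png");crop(s,230,110,340,215,5.7,"pics/sr.png")
E
```

```text
(no output)
```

View pics/tb.png

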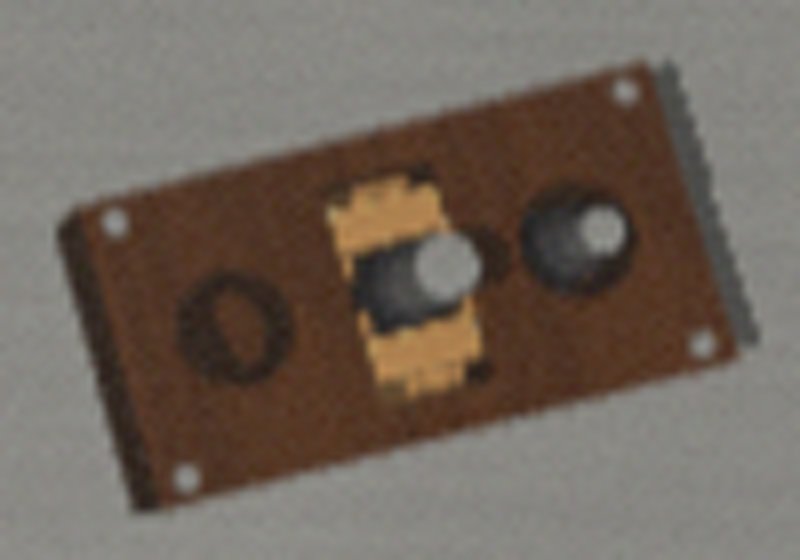

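View pics/tr.png

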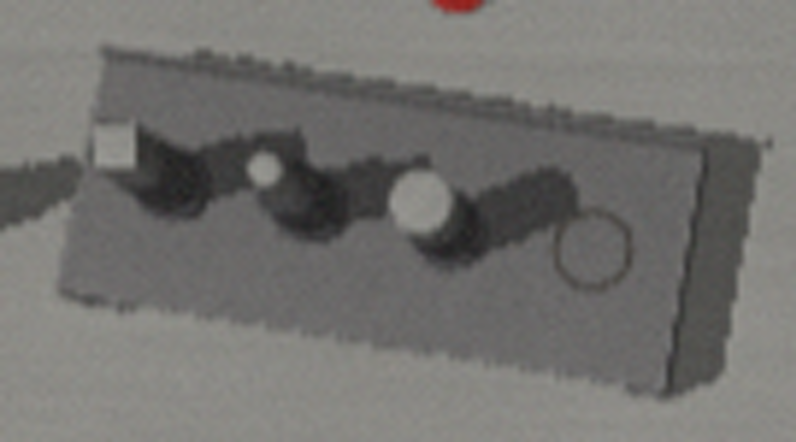

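View pics/sb.png

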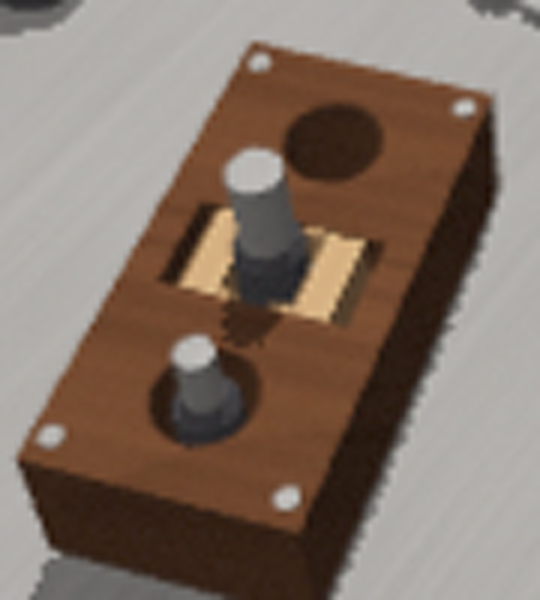

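View pics/sr.png

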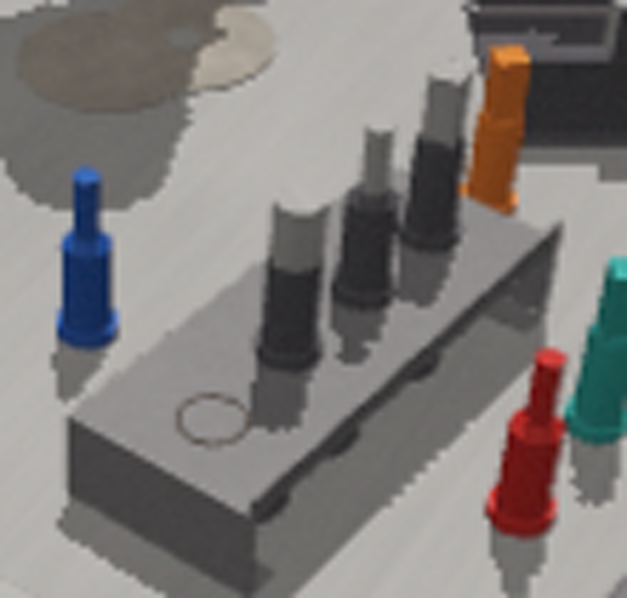

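```bash
python3 - <<'E'
from h import *
f=lambda p,x0,y0,s:(x0+(p[0]+.5)/s-.5,y0+(p[1]+.5)/s-.5)
def two(a,b):
    A=ray("top",a);B=ray("scene",b)
    M=np.c_[A[1],-B[1]];x=np.linalg.lstsq(M,B[0]-A[0],rcond=None)[0]
    p=A[0]+A[1]*x[0];q=B[0]+B[1]*x[1];return (p+q)/2,np.linalg.norm(p-q)
T=[onplane("top",f(p,300,185,8),.06) for p in [(115,222),(188,480),(703,344),(626,92)]]
S=[onplane("scene",f(p,140,215,6),.06) for p in [(464,107),(259,62),(50,435),(287,498)]]
for n,Q in(("top",T),("sc",S)):
    Q=np.array(Q);print(n,Q.round(4).tolist(),Q.mean(0).round(4))
    e=(Q[0]-Q[3]+Q[1]-Q[2]);print("ydir deg",np.degrees(np.arctan2(e[1],e[0])))
print("tip top",onplane("top",f((449,267),300,185,8),.112),onplane("scene",f((255,171),140,215,6),.112),two(f((449,267),300,185,8),f((255,171),140,215,6)))
print("ring",onplane("top",f((593,250),130,165,5.9),.052),onplane("scene",f((213,419),230,110,5.7),.052))
for n,a,b,h in(("26",(421,203),(302,207),.144),("14",(265,168),(380,130),.152),("sq",(116,146),(450,72),.152)):
    print(n,onplane("top",f(a,130,165,5.9),h),onplane("scene",f(b,230,110,5.7),h))
# shelf corners top
for p in[(105,48),(708,150),(664,388),(64,292)]: print(onplane("top",f(p,130,165,5.9),.052))
print("short",onplane("top",f((605,230),300,185,8),.086))
E
```

```text
top [[0.5362, -0.1063, 0.06], [0.4549, -0.129, 0.06], [0.5011, -0.2924, 0.06], [0.5816, -0.2704, 0.06]] [ 0.5184 -0.1995  0.06  ]
ydir deg 105.61611764627335
sc [[0.5373, -0.1046, 0.06], [0.4566, -0.1274, 0.06], [0.5019, -0.2909, 0.06], [0.5833, -0.2686, 0.06]] [ 0.5198 -0.1979  0.06  ]
ydir deg 105.56125530705722
tip top [ 0.51819403 -0.1993069   0.112     ] [ 0.52100882 -0.19839729  0.112     ] (array([ 0.51929621, -0.198649  ,  0.1109469 ]), np.float64(0.0026927067615478313))
ring [0.54672309 0.10869748 0.052     ] [0.54829626 0.10970217 0.052     ]
26 [0.55207268 0.17185137 0.144     ] [0.55937074 0.16529897 0.144     ]
14 [0.56365057 0.23319576 0.152     ] [0.56697466 0.22868393 0.152     ]
sq [0.57131695 0.29288515 0.152     ] [0.57410634 0.29197447 0.152     ]
[0.63273339 0.32801976 0.052     ]
[0.59214352 0.05938696 0.052     ]
[0.48705963 0.07612249 0.052     ]
[0.52356722 0.33906969 0.052     ]
short [ 0.53360083 -0.25453402  0.086     ]
```

```bash
cat >> h.py <<'E'
def Rst(s): return Ro.from_euler("xyz",s["eef_rot"],degrees=True)
def inc(s,pos,R):
    R0=Rst(s)
    return R0.inv().apply(np.array(pos)-s["tcp_pos"]).round(4).tolist(),(R0.inv()*R).as_rotvec().round(4).tolist()
def down(yaw): return Ro.from_euler("xyz",[180,0,yaw],degrees=True)
E
python3 - <<'E'
from h import *
from plant import r
s=r.get_state()
for p,y in(((.45,.25,.25),-50),((.519,-.199,.20),-74.4)): print(inc(s,p,down(y)))
E
```

```text
([0.3386, 0.2869, -0.0238], [0.0012, -0.0005, 0.5268])
([0.5558, 0.6859, 0.0268], [0.0011, -0.0007, 0.9527])
```

Emit:
{"op": "step_arm", "data": {"increments": [[[0.04,0.03,-0.01],[0,0,0.1],0],[[0.08,0.065,-0.02],[0,0,0.15],0],[[0.12,0.1,-0.024],[0,0,0.25],0],[[0.16,0.135,-0.024],[0,0,0.3],0],[[0.2,0.17,-0.024],[0,0,0.35],0],[[0.24,0.2,-0.024],[0,0,0.4],0],[[0.28,0.24,-0.024],[0,0,0.45],0],[[0.31,0.26,-0.024],[0,0,0.5],0],[[0.339,0.287,-0.024],[0,0,0.527],0],[[0.339,0.287,-0.024],[0,0,0.527],0]]}}

```text
time_s: 1.15
tcp_pos: [0.4518, 0.2458, 0.2506]
eef_rot: [180.0, -0.0, -50.3]
contact_force: [-0.3, 1.7, 0.0]
gripper_width: 0.0878
```

```bash
python3 - <<'E'
from h import *
from plant import r
s=r.get_state();print(s["time_s"],s["tcp_pos"],s["eef_rot"])
for p,y in(((.519,-.199,.20),-74.4),): print(inc(s,p,down(y)))
E
```

```text
1.15 [0.45179694 0.24584674 0.25056728] [ 1.79964461e+02 -2.16404291e-02 -5.03262248e+01]
([0.3853, 0.2322, 0.0509], [0.0005, -0.0005, 0.4202])
```

Emit:
{"op": "step_arm", "data": {"increments": [[[0.04,0.024,0],[0,0,0.05],0],[[0.08,0.048,0],[0,0,0.1],0],[[0.12,0.072,0.01],[0,0,0.15],0],[[0.16,0.096,0.015],[0,0,0.2],0],[[0.2,0.12,0.02],[0,0,0.25],0],[[0.24,0.144,0.03],[0,0,0.3],0],[[0.29,0.175,0.04],[0,0,0.35],0],[[0.34,0.205,0.05],[0,0,0.4],0],[[0.385,0.232,0.051],[0,0,0.42],0],[[0.385,0.232,0.051],[0,0,0.42],0]]}}

```text
time_s: 2.15
tcp_pos: [0.5199, -0.197, 0.1986]
eef_rot: [179.9, 0.0, -74.2]
contact_force: [0.0, 1.7, -1.3]
gripper_width: 0.0877
```

```bash
python3 - <<'E'
from h import *
from plant import r
s=r.get_state();print(s["time_s"],s["tcp_pos"],s["eef_rot"])
c=r.capture("wrist");cv2.imwrite("pics/w1.png",c["color"][:,:,::-1])
import pickle;pickle.dump((s,c),open("w1.pkl","wb"))
E
```

```text
2.15 [ 0.51994991 -0.19702125  0.19857774] [ 1.79910396e+02  1.17471772e-02 -7.42340000e+01]
```

View pics/w1.png

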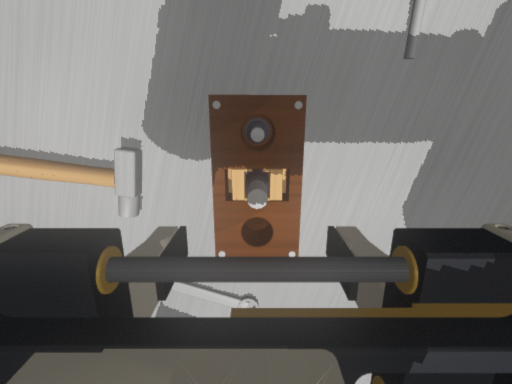

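The wrist view shows the tip of the stuck punch at about (257,203), the short punch at (257,133), and the screws at (216,105), (298,105), (222,254) and (292,254).

```bash
cat >> h.py <<'E'
def won(s,c,uv,z):
    d=c["T_tool_cam"][:3,:3]@np.linalg.solve(c["intrinsics"],np.array([uv[0],uv[1],1.]));o=c["T_tool_cam"][:3,3]
    R=Rst(s);o=R.apply(o)+s["tcp_pos"];d=R.apply(d);return o+d*(z-o[2])/d[2]
E
python3 - <<'E'
from h import *
import pickle
s,c=pickle.load(open("w1.pkl","rb"))
im=c["color"][:,:,::-1].copy();crop(im,200,90,315,265,3.4,"pics/w1c.png")
Q=np.array([won(s,c,p,.06) for p in [(216.5,105),(298.5,105),(292,254.5),(222,254.5)]]);print(Q,Q.mean(0))
for e in(Q[3]-Q[0],Q[2]-Q[1]):print(np.degrees(np.arctan2(e[1],e[0])))
print(won(s,c,(257.5,203),.112))
E
```

```text
[[ 0.58129212 -0.26744722  0.06      ]
 [ 0.50073805 -0.29017268  0.06      ]
 [ 0.45504795 -0.12645752  0.06      ]
 [ 0.5355555  -0.10385027  0.06      ]] [ 0.51815841 -0.19698192  0.06      ]
105.61934107505975
105.5935075095611
[ 0.5172829  -0.19389413  0.112     ]
```

View pics/w1c.png

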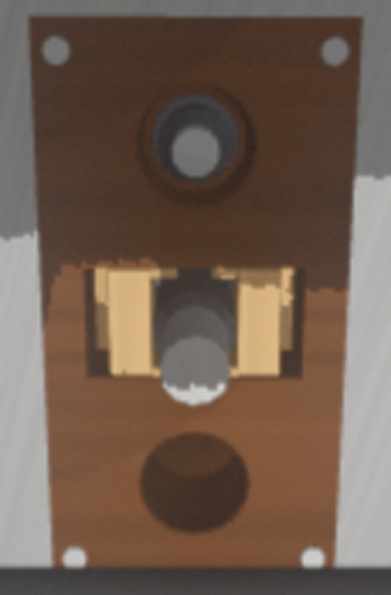

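```bash
python3 - <<'E'
from h import *
from plant import r
s=r.get_state()
print(inc(s,(.5188,-.198,.077),down(-74.4)))
E
```

```text
([-0.0005, 0.0011, 0.1213], [0.0021, -0.0001, 0.0029])
```

Emit:
{"op": "step_arm", "data": {"increments": [[[-0.0005,0.001,0.04],[0.002,0,0.003],0],[[-0.0005,0.001,0.08],[0.002,0,0.003],0],[[-0.0005,0.001,0.11],[0.002,0,0.003],0],[[-0.0005,0.001,0.121],[0.002,0,0.003],0],[[-0.0005,0.001,0.121],[0.002,0,0.003],0],[[-0.0005,0.001,0.121],[0.002,0,0.003],0]]}}

```text
time_s: 2.8
tcp_pos: [0.5201, -0.1937, 0.0798]
eef_rot: [-179.8, -0.0, -74.2]
contact_force: [-0.3, 0.4, 0.5]
gripper_width: 0.0875
```

```bash
python3 - <<'E'
from h import *
from plant import r
s=r.get_state();print(s["time_s"],s["tcp_pos"],s["eef_rot"],s["contact_force"])
c=r.capture("scene");im=c["color"][:,:,::-1].copy();crop(im,120,180,260,310,5,"pics/s2.png")
c=r.capture("wrist");cv2.imwrite("pics/w2.png",c["color"][:,:,::-1])
E
```

```text
2.8 [ 0.52010388 -0.19368698  0.0797611 ] [-1.79818133e+02 -4.54771594e-02 -7.41994621e+01] [-0.31253284  0.43320928  0.48256527]
```

View pics/s2.png

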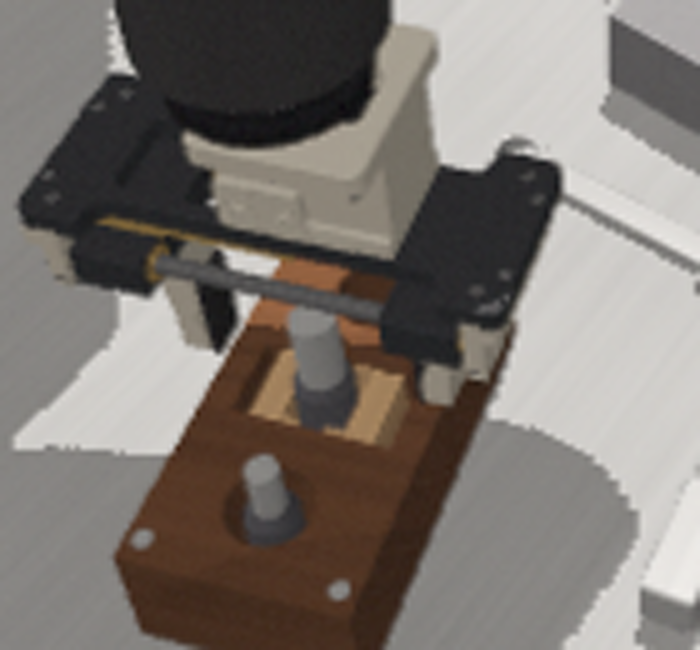

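View pics/w2.png

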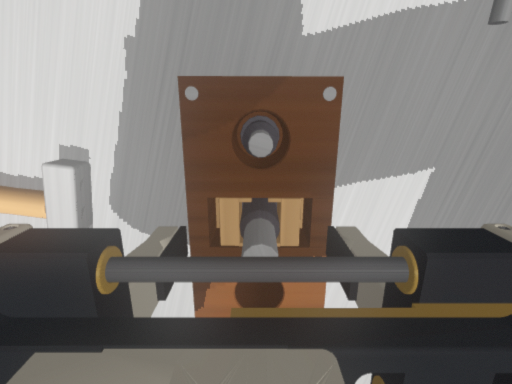

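```bash
python3 - <<'E'
from h import *
from plant import r
s=r.get_state();print(s["time_s"],s["tcp_pos"],s["eef_rot"],s["qd"])
print(inc(s,(.5188,-.198,.077),down(-74.4)))
E
```

```text
2.9 [ 0.52043912 -0.19372168  0.08035572] [-1.79724892e+02 -6.52562924e-02 -7.42106413e+01] [-0.14283047 -0.15357035 -0.27204623 -0.14695726  0.322999    0.05264877]
([0.0037, 0.0028, 0.0033], [-0.0048, -0.0011, 0.0033])
```

```bash
python3 - <<'E'
from h import *
from plant import r
s=r.get_state();c=r.capture("wrist")
g=cv2.cvtColor(c["color"],cv2.COLOR_RGB2GRAY)
for p in[(192,93.5),(330,93.5)]: print(won(s,c,p,.06))
E
```

```text
[ 0.58136001 -0.2676221   0.06      ]
[ 0.50098168 -0.29030377  0.06      ]
```

Emit:
{"op": "step_arm", "data": {"increments": [[[0.002,0.0015,0.002],[-0.003,0,0.003],0],[[0.0037,0.0028,0.0035],[-0.005,-0.001,0.003],0],[[0.0037,0.0028,0.0035],[-0.005,-0.001,0.003],0],[[0.0037,0.0028,0.0035],[-0.005,-0.001,0.003],0]]}}

```text
time_s: 3.35
tcp_pos: [0.5173, -0.1982, 0.0751]
eef_rot: [179.8, 0.1, -74.4]
contact_force: [0.2, 0.1, 0.3]
gripper_width: 0.0877
```

```bash
python3 - <<'E'
from h import *
from plant import r
s=r.get_state();print(s["time_s"],s["tcp_pos"],s["eef_rot"],s["contact_force"],s["moment"])
print(inc(s,(.5188,-.198,.077),down(-74.4)))
E
```

```text
3.35 [ 0.51733605 -0.19822566  0.07510583] [ 1.79828445e+02  5.63593343e-02 -7.44312730e+01] [0.24065964 0.11204059 0.26214244] [ 0.05554402 -0.04611815 -0.00869454]
([0.0002, -0.0015, -0.0019], [0.003, 0.001, -0.0005])
```

Emit:
{"op": "step_arm", "data": {"increments": [[[0,-0.001,-0.001],[0.002,0.001,0],0],[[0,-0.001,-0.001],[0.002,0.001,0],0],[[0,-0.001,-0.001],[0.002,0.001,0],0.5],[[0,-0.001,-0.001],[0.002,0.001,0],0.7],[[0,-0.001,-0.001],[0.002,0.001,0],0.8],[[0,-0.001,-0.001],[0.002,0.001,0],0.9],[[0,-0.001,-0.001],[0.002,0.001,0],1],[[0,-0.001,-0.001],[0.002,0.001,0],1],[[0,-0.001,-0.001],[0.002,0.001,0],1]], "force": 50}}

```text
time_s: 4.25
tcp_pos: [0.5183, -0.1978, 0.0761]
eef_rot: [179.9, 0.0, -74.4]
contact_force: [-0.2, -0.8, -0.0]
gripper_width: 0.0374
```

```bash
python3 - <<'E'
from h import *
from plant import r
s=r.get_state();print(s["time_s"],s["tcp_pos"],s["eef_rot"],s["contact_force"],s["moment"],s["gripper_width"])
c=r.capture("scene");im=c["color"][:,:,::-1].copy();crop(im,120,180,260,310,5,"pics/s3.png")
c=r.capture("wrist");cv2.imwrite("pics/w3.png",c["color"][:,:,::-1])
E
```

```text
4.25 [ 0.518323   -0.19780136  0.07605675] [ 1.79944311e+02  1.35953578e-03 -7.44179628e+01] [-0.21560254 -0.8151385  -0.03353914] [0.06074144 0.02948449 0.00532795] 0.037409437330514377
```

View pics/s3.png

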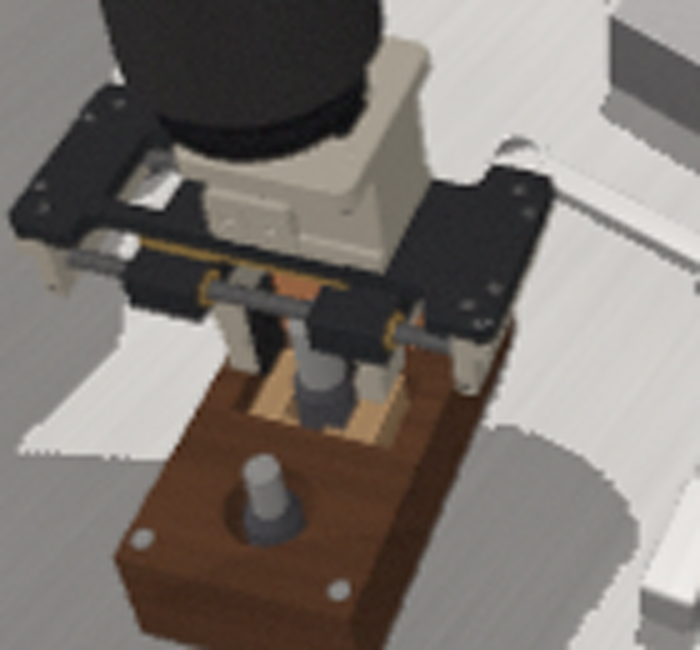

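View pics/w3.png

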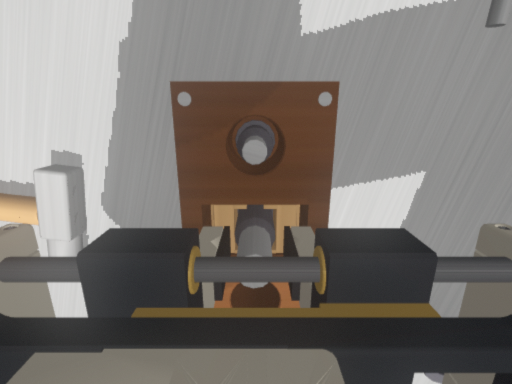

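The fingers are still closing at 37 mm, centred on the tip. I'll let them finish.

Emit:
{"op": "step_arm", "data": {"increments": [[[0,0,0],[0,0,0],1],[[0,0,0],[0,0,0],1],[[0,0,0],[0,0,0],1],[[0,0,0],[0,0,0],1],[[0,0,0],[0,0,0],1]], "force": 50}}

```text
time_s: 4.85
tcp_pos: [0.5186, -0.1978, 0.076]
eef_rot: [180.0, -0.0, -74.4]
contact_force: [1.9, 0.1, -0.9]
gripper_width: 0.0191
```

```bash
python3 - <<'E'
from h import *
from plant import r
s=r.get_state();print(s["time_s"],s["tcp_pos"],s["eef_rot"],s["contact_force"],s["moment"],s["gripper_width"])
R0=Rst(s)
# block axes
a=np.radians(15.6);bx=np.array([np.cos(a),np.sin(a),0]);by=np.array([-np.sin(a),np.cos(a),0])
c=np.array(s["tcp_pos"]);c0=c.copy();c0[2]=.012
for th in(-.06,-.13,-.14,.06,.13,.14):
    piv=c0+np.sign(th)*.017*bx
    q=Ro.from_rotvec(by*th)
    p=piv+q.apply(c-piv); print(th,R0.inv().apply(p-c).round(4),(R0.inv()*q*R0).as_rotvec().round(4))
E
```

```text
4.85 [ 0.5185851  -0.19775519  0.07603651] [ 1.79966945e+02 -4.65327037e-03 -7.44139106e+01] [ 1.93316425  0.05318106 -0.88816184] [ 0.19417698 -0.81274254 -0.03938887] 0.01906901118582827
-0.06 [ 0.      0.0039 -0.0009] [ 0.06 -0.    0.  ]
-0.13 [ 0.      0.0084 -0.0017] [ 0.13 -0.    0.  ]
-0.14 [ 0.      0.0091 -0.0017] [ 0.14 -0.    0.  ]
0.06 [-0.     -0.0039 -0.0009] [-0.06  0.   -0.  ]
0.13 [-0.     -0.0084 -0.0017] [-0.13  0.   -0.  ]
0.14 [-0.     -0.0091 -0.0018] [-0.14  0.   -0.  ]
```

Emit:
{"op": "step_arm", "data": {"increments": [[[0,0.0013,-0.0003],[0.02,0,0],1],[[0,0.0026,-0.0006],[0.04,0,0],1],[[0,0.0039,-0.0009],[0.06,0,0],1],[[0,0.0052,-0.0011],[0.08,0,0],1],[[0,0.0065,-0.0014],[0.1,0,0],1],[[0,0.0078,-0.0016],[0.12,0,0],1],[[0,0.0084,-0.0017],[0.13,0,0],1],[[0,0.0084,-0.0017],[0.13,0,0],1],[[0,0.0084,-0.0017],[0.13,0,0],1]], "force": 60}}

```text
time_s: 5.75
tcp_pos: [0.512, -0.1997, 0.078]
eef_rot: [-172.3, -0.0, -74.4]
contact_force: [8.8, 2.9, -9.8]
gripper_width: 0.0188
```

```bash
python3 - <<'E'
from h import *
from plant import r
s=r.get_state();print(s["time_s"],s["tcp_pos"],s["eef_rot"],s["contact_force"],s["moment"],s["gripper_width"])
R0=Ro.from_euler("xyz",[179.967,-.0047,-74.414],degrees=True)
print("tilt rv",(R0.inv()*Rst(s)).as_rotvec(), "shift",R0.inv().apply(s["tcp_pos"]-np.array([.51858,-.19775,.07604])))
c=r.capture("scene");im=c["color"][:,:,::-1].copy();crop(im,140,220,230,300,7,"pics/s4.png")
c=r.capture("wrist");im=c["color"][:,:,::-1].copy();crop(im,150,70,360,320,2.4,"pics/w4.png")
E
```

```text
5.75 [ 0.51198    -0.19966058  0.07796012] [-1.72337571e+02 -3.96167961e-02 -7.44330009e+01] [ 8.76009002  2.93735492 -9.7878137 ] [ 0.89423394 -2.60858928  0.00547776] 0.01880241524287134
tilt rv [0.13431044 0.0006306  0.00029057] shift [ 6.71629126e-05  6.87175067e-03 -1.91615807e-03]
```

View pics/s4.png

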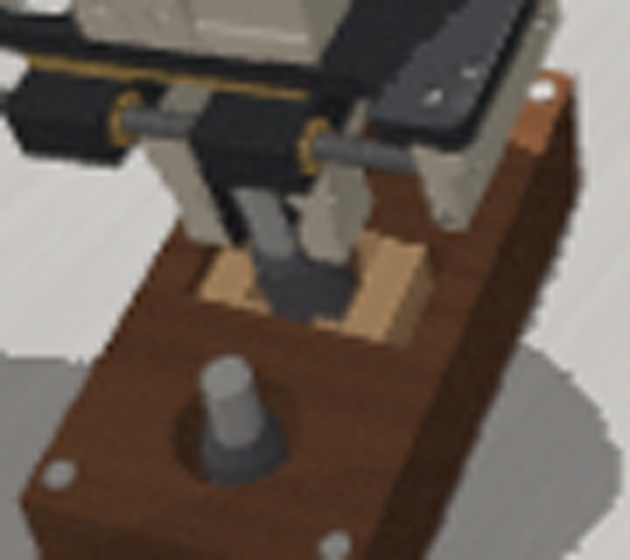

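View pics/w4.png

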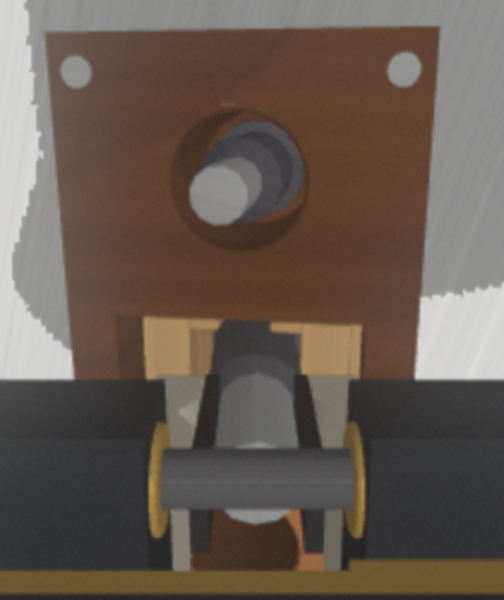

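```bash
cat > rock.py <<'E'
from h import *
# frame: tool at upright commanded = identity; tilt th about tool x (th>0 -> tool +y / block -x). pivot 17mm rim, 64mm below tcp
def pose(th):
    piv=np.array([0,np.sign(th)*.017,.064]);q=Ro.from_rotvec([th,0,0]);return piv-q.apply(piv),q
def rel(a,b):
    pa,qa=pose(a);pb,qb=pose(b);return qa.inv().apply(pb-pa).round(4),(qa.inv()*qb).as_rotvec().round(3)
E
python3 - <<'E'
from rock import *
print(pose(.13)[0])
for t in(.1,.05,0,-.04,-.08,-.11,-.13,-.14):print(t,*rel(.13,t))
E
```

```text
[ 0.          0.00844003 -0.00166374]
0.1 [ 0.     -0.0019  0.0005] [-0.03  0.    0.  ]
0.05 [ 0.     -0.0051  0.0016] [-0.08  0.    0.  ]
0 [ 0.     -0.0082  0.0027] [-0.13  0.    0.  ]
-0.04 [ 0.     -0.0108  0.0025] [-0.17  0.    0.  ]
-0.08 [ 0.     -0.0134  0.0023] [-0.21  0.    0.  ]
-0.11 [ 0.     -0.0154  0.0022] [-0.24  0.    0.  ]
-0.13 [ 0.     -0.0167  0.0022] [-0.26  0.    0.  ]
-0.14 [ 0.     -0.0174  0.0022] [-0.27  0.    0.  ]
```

Emit:
{"op": "step_arm", "data": {"increments": [[[0,-0.0019,0.0005],[-0.03,0,0],1],[[0,-0.0051,0.0016],[-0.08,0,0],1],[[0,-0.0082,0.0027],[-0.13,0,0],1],[[0,-0.0108,0.0025],[-0.17,0,0],1],[[0,-0.0134,0.0023],[-0.21,0,0],1],[[0,-0.0154,0.0022],[-0.24,0,0],1],[[0,-0.0167,0.0022],[-0.26,0,0],1],[[0,-0.0167,0.0022],[-0.26,0,0],1],[[0,-0.0167,0.0022],[-0.26,0,0],1]]}}

```text
time_s: 6.75
tcp_pos: [0.5255, -0.1956, 0.0774]
eef_rot: [172.5, 0.0, -74.4]
contact_force: [-1.8, -2.9, -2.8]
gripper_width: 0.0185
```

```bash
python3 - <<'E'
from h import *
from plant import r
s=r.get_state();print(s["time_s"],s["tcp_pos"],s["eef_rot"],s["contact_force"],s["moment"],s["gripper_width"])
R0=Ro.from_euler("xyz",[179.967,-.0047,-74.414],degrees=True)
print("tilt rv",(R0.inv()*Rst(s)).as_rotvec(), "shift",R0.inv().apply(s["tcp_pos"]-np.array([.51858,-.19775,.07604])))
c=r.capture("wrist");im=c["color"][:,:,::-1].copy();crop(im,150,70,360,320,2.4,"pics/w5.png")
E
```

```text
6.75 [ 0.52550681 -0.19563277  0.07742679] [ 1.72472443e+02  3.41388117e-02 -7.44409031e+01] [-1.84191494 -2.93516873 -2.77617627] [-0.27914341 -0.01681241 -0.00097377] 0.01849771237886778
tilt rv [-0.13080457 -0.00070785  0.00042414] shift [-0.00017813 -0.00724016 -0.00139097]
```

View pics/w5.png

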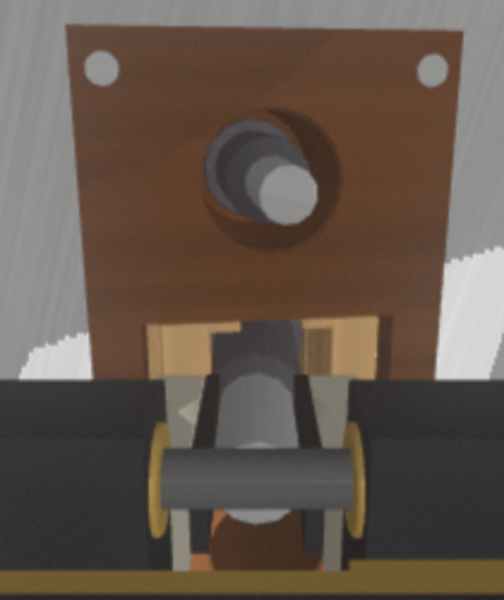

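```bash
python3 - <<'E'
from rock import *
for t in(-.09,-.04,0):print(t,*rel(-.13,t))
E
```

```text
-0.09 [0.     0.0025 0.0007] [0.04 0.   0.  ]
-0.04 [0.     0.0057 0.0018] [0.09 0.   0.  ]
0 [0.     0.0082 0.0027] [0.13 0.   0.  ]
```

Emit:
{"op": "step_arm", "data": {"increments": [[[0,0.0025,0.0007],[0.04,0,0],1],[[0,0.0057,0.0018],[0.09,0,0],1],[[0,0.0082,0.0027],[0.13,0,0],1],[[0,0.0082,0.0027],[0.13,0,0],1],[[0,0.0082,0.0027],[0.13,0,0],1],[[0,0.0082,0.0027],[0.13,0,0],1]]}}

```text
time_s: 7.4
tcp_pos: [0.5185, -0.1977, 0.0761]
eef_rot: [179.9, -0.0, -74.4]
contact_force: [-0.1, 0.3, -3.8]
gripper_width: 0.0188
```

```bash
python3 - <<'E'
from h import *
from plant import r
s=r.get_state();print(s["time_s"],s["tcp_pos"],s["eef_rot"],s["contact_force"],s["moment"],s["gripper_width"])
c=r.capture("wrist");im=c["color"][:,:,::-1].copy();crop(im,170,150,340,320,3.5,"pics/w6.png")
c=r.capture("scene");im=c["color"][:,:,::-1].copy();crop(im,140,220,230,300,7,"pics/s6.png")
c=r.capture("top");im=c["color"][:,:,::-1].copy();crop(im,300,185,400,255,8,"pics/t6.png")
import pickle;pickle.dump(s,open("s6.pkl","wb"))
E
```

```text
7.4 [ 0.51848687 -0.19773067  0.0761201 ] [ 1.79890863e+02 -6.11054897e-04 -7.43999370e+01] [-0.06794192  0.33298143 -3.78958197] [ 0.11571012 -0.23554574 -0.00505811] 0.01883203552554798
```

View pics/w6.png

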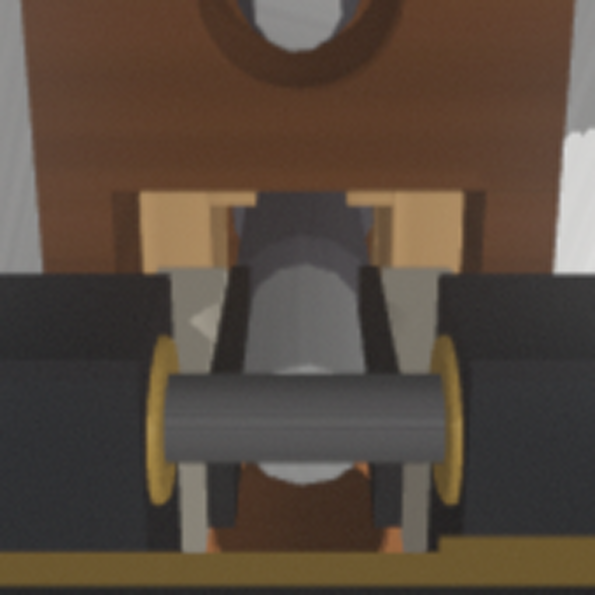

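View pics/s6.png

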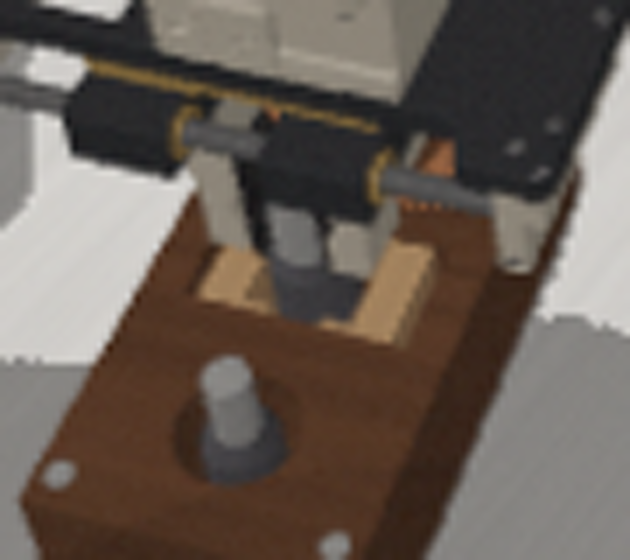

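The liners have clearly moved, but the tip only shifted 7 mm, which suggests a true lean of about 0.11 rad. I'll rock it slightly further on both sides.

```bash
python3 - <<'E'
from rock import *
A=(np.array([0,.0102,-.0018]),Ro.from_rotvec([.145,0,0]))
def rl(a,b): return a[1].inv().apply(b[0]-a[0]).round(4),(a[1].inv()*b[1]).as_rotvec().round(3)
I=(np.zeros(3),Ro.identity())
M=lambda f:(np.array([0,f*.0102,-.0018*abs(f)]),Ro.from_rotvec([.145*f,0,0]))
for f in(.6,.3,0,-.3,-.6,-.8,-1):print(f,*rl(M(1),M(f)))
print("back")
for f in(-.6,-.3,0):print(f,*rl(M(-1),M(f)))
E
```

```text
0.6 [ 0.     -0.0039  0.0013] [-0.058  0.     0.   ]
0.3 [ 0.     -0.0069  0.0023] [-0.102  0.     0.   ]
0 [ 0.     -0.0098  0.0033] [-0.145  0.     0.   ]
-0.3 [ 0.     -0.0129  0.0032] [-0.188  0.     0.   ]
-0.6 [ 0.     -0.016   0.0031] [-0.232  0.     0.   ]
-0.8 [ 0.     -0.0181  0.003 ] [-0.261  0.     0.   ]
-1 [ 0.     -0.0202  0.0029] [-0.29  0.    0.  ]
back
-0.6 [0.     0.0039 0.0013] [0.058 0.    0.   ]
-0.3 [0.     0.0069 0.0023] [0.102 0.    0.   ]
0 [0.     0.0098 0.0033] [0.145 0.    0.   ]
```

Emit:
{"op": "step_arm", "data": {"increments": [[[0,0.003,-0.0006],[0.045,0,0],1],[[0,0.006,-0.001],[0.09,0,0],1],[[0,0.008,-0.0014],[0.12,0,0],1],[[0,0.0092,-0.0016],[0.135,0,0],1],[[0,0.0102,-0.0018],[0.145,0,0],1],[[0,0.0102,-0.0018],[0.145,0,0],1],[[0,0.0102,-0.0018],[0.145,0,0],1],[[0,0.0102,-0.0018],[0.145,0,0],1]]}}

```text
time_s: 8.35
tcp_pos: [0.5112, -0.2001, 0.0785]
eef_rot: [-171.5, -0.1, -74.4]
contact_force: [7.5, 3.2, -7.4]
gripper_width: 0.019
```

```bash
cat > st.py <<'E'
from h import *
from plant import r
s=r.get_state();print(s["time_s"],s["tcp_pos"],s["eef_rot"],s["contact_force"],s["moment"],s["gripper_width"])
R0=Ro.from_euler("xyz",[179.967,-.0047,-74.414],degrees=True)
print("tilt rv",(R0.inv()*Rst(s)).as_rotvec(), "shift",R0.inv().apply(s["tcp_pos"]-np.array([.51858,-.19775,.07604])))
E
python3 st.py
```

```text
8.35 [ 0.51115635 -0.20006564  0.07845642] [-1.71528302e+02 -5.99747936e-02 -7.43829132e+01] [ 7.49115404  3.1681446  -7.40927802] [ 1.11187796 -2.2047952   0.03917679] 0.01896349978730908
tilt rv [ 0.14843528  0.00092304 -0.00061264] shift [ 0.00023607  0.00777423 -0.00241192]
```

Emit:
{"op": "step_arm", "data": {"increments": [[[0,-0.0039,0.0013],[-0.058,0,0],1],[[0,-0.0069,0.0023],[-0.102,0,0],1],[[0,-0.0098,0.0033],[-0.145,0,0],1],[[0,-0.0129,0.0032],[-0.188,0,0],1],[[0,-0.016,0.0031],[-0.232,0,0],1],[[0,-0.0181,0.003],[-0.261,0,0],1],[[0,-0.0202,0.0029],[-0.29,0,0],1],[[0,-0.0202,0.0029],[-0.29,0,0],1],[[0,-0.0202,0.0029],[-0.29,0,0],1]]}}

```text
time_s: 9.25
tcp_pos: [0.5269, -0.1954, 0.0776]
eef_rot: [171.5, 0.0, -74.4]
contact_force: [-4.1, -2.0, -0.7]
gripper_width: 0.0188
```

```bash
python3 st.py
```

```text
9.25 [ 0.52688863 -0.19537736  0.07761674] [ 1.71490027e+02  2.88803597e-02 -7.44211682e+01] [-4.12166976 -2.0425997  -0.67671273] [-0.51143249  0.84958159  0.04678789] 0.01881476130340753
tilt rv [-1.47951054e-01 -5.94320129e-04  8.11811280e-05] shift [-5.28682502e-05 -8.63969102e-03 -1.58171791e-03]
```

Emit:
{"op": "step_arm", "data": {"increments": [[[0,0.0039,0.0013],[0.058,0,0],1],[[0,0.0069,0.0023],[0.102,0,0],1],[[0,0.0098,0.0033],[0.145,0,0],1],[[0,0.0098,0.0033],[0.145,0,0],1],[[0,0.0098,0.0033],[0.145,0,0],1],[[0,0.0098,0.0033],[0.145,0,0],1]]}}

```text
time_s: 9.85
tcp_pos: [0.5186, -0.1978, 0.076]
eef_rot: [179.9, -0.0, -74.4]
contact_force: [-0.4, 0.8, -2.4]
gripper_width: 0.0188
```

```bash
cat st.py > st2.py; cat >> st2.py <<'E'
import sys
n=sys.argv[1]
c=r.capture("wrist");im=c["color"][:,:,::-1].copy();crop(im,170,150,340,320,3.5,f"pics/w{n}.png")
E
python3 st2.py 8
```

```text
9.85 [ 0.51855249 -0.19776222  0.07603785] [ 1.79877060e+02 -1.24223221e-03 -7.43996786e+01] [-0.42177629  0.80107033 -2.40160325] [ 0.12518019 -0.14722913 -0.02219149] 0.018766295281892265
tilt rv [-1.56973042e-03 -6.00092346e-05 -2.50038206e-04] shift [4.37535143e-06 2.97784303e-05 2.17063653e-06]
```

View pics/w8.png

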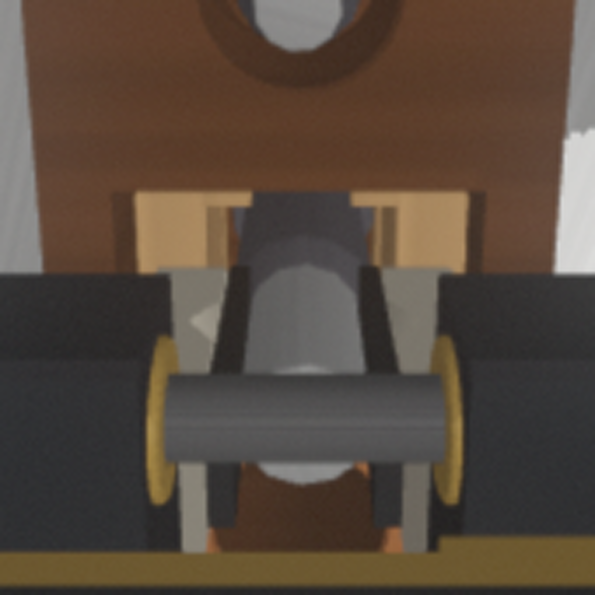

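Both liners moved another 1 mm or so. By the remaining outer gaps they are back about 3.7–3.9 mm, which is marginal, so I'll do one more slightly wider rock.

```bash
python3 - <<'E'
from rock import *
def rl(a,b): return a[1].inv().apply(b[0]-a[0]).round(4),(a[1].inv()*b[1]).as_rotvec().round(3)
M=lambda f:(np.array([0,f*.0115,-.0019*abs(f)]),Ro.from_rotvec([.15*f,0,0]))
for f in(.6,.3,0,-.3,-.6,-.8,-1):print(f,*rl(M(1),M(f)))
print("back")
for f in(-.6,-.3,0):print(f,*rl(M(-1),M(f)))
E
```

```text
0.6 [ 0.     -0.0044  0.0014] [-0.06  0.    0.  ]
0.3 [ 0.     -0.0078  0.0025] [-0.105  0.     0.   ]
0 [ 0.     -0.0111  0.0036] [-0.15  0.    0.  ]
-0.3 [ 0.     -0.0146  0.0035] [-0.195  0.     0.   ]
-0.6 [ 0.     -0.0181  0.0035] [-0.24  0.    0.  ]
-0.8 [ 0.     -0.0204  0.0035] [-0.27  0.    0.  ]
-1 [ 0.     -0.0227  0.0034] [-0.3  0.   0. ]
back
-0.6 [0.     0.0044 0.0014] [0.06 0.   0.  ]
-0.3 [0.     0.0078 0.0025] [0.105 0.    0.   ]
0 [0.     0.0111 0.0036] [0.15 0.   0.  ]
```

Emit:
{"op": "step_arm", "data": {"increments": [[[0,0.0035,-0.0006],[0.045,0,0],1],[[0,0.007,-0.001],[0.09,0,0],1],[[0,0.009,-0.0014],[0.12,0,0],1],[[0,0.0105,-0.0017],[0.14,0,0],1],[[0,0.0115,-0.0019],[0.15,0,0],1],[[0,0.0115,-0.0019],[0.15,0,0],1],[[0,0.0115,-0.0019],[0.15,0,0],1]]}}

```text
time_s: 10.6
tcp_pos: [0.5107, -0.2004, 0.0789]
eef_rot: [-171.2, -0.1, -74.4]
contact_force: [8.7, 3.7, -6.6]
gripper_width: 0.0193
```

```bash
python3 st.py
```

```text
10.6 [ 0.51071329 -0.20040451  0.07891941] [-1.71179075e+02 -8.76044730e-02 -7.43735942e+01] [ 8.68142965  3.71548608 -6.60672285] [ 1.38316994 -2.59410122  0.06200979] 0.019257372505969744
tilt rv [ 0.15453067  0.00139006 -0.00081481] shift [ 0.00044347  0.00829232 -0.0028746 ]
```

Emit:
{"op": "step_arm", "data": {"increments": [[[0,-0.0044,0.0014],[-0.06,0,0],1],[[0,-0.0078,0.0025],[-0.105,0,0],1],[[0,-0.0111,0.0036],[-0.15,0,0],1],[[0,-0.0146,0.0035],[-0.195,0,0],1],[[0,-0.0181,0.0035],[-0.24,0,0],1],[[0,-0.0204,0.0035],[-0.27,0,0],1],[[0,-0.022,0.0034],[-0.295,0,0],1],[[0,-0.022,0.0034],[-0.295,0,0],1],[[0,-0.022,0.0034],[-0.295,0,0],1]]}}

```text
time_s: 11.5
tcp_pos: [0.5271, -0.1953, 0.0775]
eef_rot: [171.4, 0.0, -74.4]
contact_force: [-5.6, -1.7, -0.1]
gripper_width: 0.0187
```

```bash
python3 st.py
```

```text
11.5 [ 0.52708391 -0.19527647  0.07752159] [ 1.71398216e+02  3.76926357e-02 -7.44206461e+01] [-5.64259065 -1.74067783 -0.05718474] [-0.57755388  1.18748606 -0.03924366] 0.018702495112102487
tilt rv [-1.49553455e-01 -7.47220086e-04  6.00237751e-05] shift [-9.75835388e-05 -8.85495381e-03 -1.48669641e-03]
```

Emit:
{"op": "step_arm", "data": {"increments": [[[0,0.0042,0.0014],[0.058,0,0],1],[[0,0.0075,0.0025],[0.102,0,0],1],[[0,0.0105,0.0035],[0.145,0,0],1],[[0,0.0105,0.0035],[0.145,0,0],1],[[0,0.0105,0.0035],[0.145,0,0],1],[[0,0.0105,0.0035],[0.145,0,0],1]]}}

```text
time_s: 12.1
tcp_pos: [0.5186, -0.1978, 0.076]
eef_rot: [179.9, -0.0, -74.4]
contact_force: [0.0, 0.3, -0.6]
gripper_width: 0.0186
```

```bash
python3 st2.py 9
```

```text
12.1 [ 0.51861974 -0.19783247  0.07601235] [ 1.79871732e+02 -9.29917418e-03 -7.43897484e+01] [ 0.02591565  0.26566705 -0.62948758] [0.13870509 0.08050507 0.05000443] 0.01855015584363031
tilt rv [-1.66268440e-03  8.08663408e-05 -4.23157286e-04] shift [ 9.01101616e-05 -1.61318722e-05  2.76467936e-05]
```

View pics/w9.png

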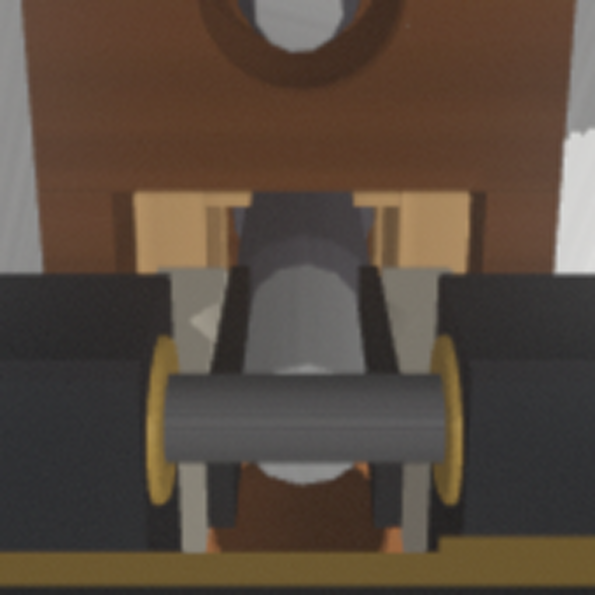

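Emit:
{"op": "step_arm", "data": {"increments": [[[0,0,-0.003],[0,0,0],1],[[0,0,-0.005],[0,0,0],1],[[0,0,-0.007],[0,0,0],1],[[0,0,-0.009],[0,0,0],1],[[0,0,-0.009],[0,0,0],1],[[0,0,-0.009],[0,0,0],1]]}}

```text
time_s: 12.75
tcp_pos: [0.5183, -0.1979, 0.0852]
eef_rot: [180.0, -0.0, -74.4]
contact_force: [0.3, 1.2, -4.4]
gripper_width: 0.0191
```

```bash
python3 st2.py 10
```

```text
12.75 [ 0.5183256  -0.1978822   0.08521909] [ 1.79961723e+02 -9.60718797e-03 -7.44139598e+01] [ 0.28522591  1.23561407 -4.40562937] [ 0.27074303 -0.51309346 -0.02137911] 0.019076276347275604
tilt rv [-9.20976561e-05  8.56470074e-05 -6.49011393e-07] shift [ 5.97421776e-05  2.85857021e-04 -9.17892445e-03]
```

View pics/w10.png

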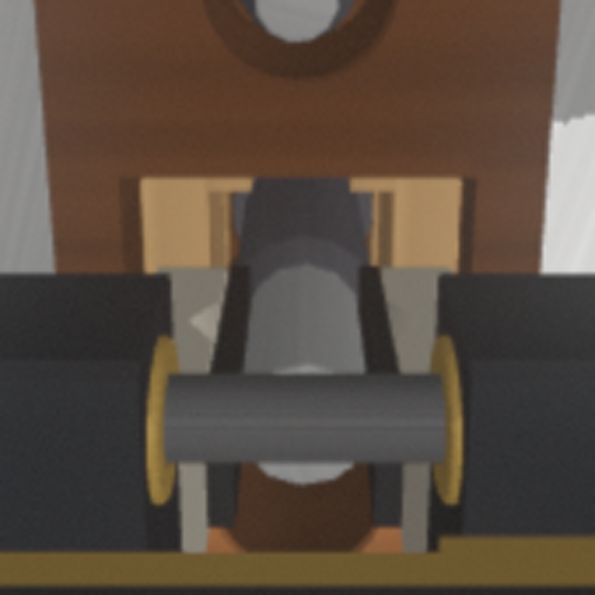

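It rose 9 mm, past the jam height, with only its own weight of about 4 N on the wrist. I'll draw it out now.

Emit:
{"op": "step_arm", "data": {"increments": [[[0,0,-0.006],[0,0,0],1],[[0,0,-0.014],[0,0,0],1],[[0,0,-0.024],[0,0,0],1],[[0,0,-0.034],[0,0,0],1],[[0,0,-0.05],[0,0,0],1],[[0,0,-0.07],[0,0,0],1],[[0,0,-0.09],[0,0,0],1],[[0,0,-0.11],[0,0,0],1],[[0,0,-0.12],[0,0,0],1],[[0,0,-0.12],[0,0,0],1]]}}

```text
time_s: 13.8
tcp_pos: [0.5191, -0.1979, 0.2069]
eef_rot: [-179.9, -0.1, -74.4]
contact_force: [-0.1, -0.3, -4.3]
gripper_width: 0.019
```

```bash
python3 st.py; python3 - <<'E'
from h import *
from plant import r
c=r.capture("scene");im=c["color"][:,:,::-1].copy();crop(im,130,130,260,300,3.5,"pics/s11.png")
c=r.capture("top");im=c["color"][:,:,::-1].copy();crop(im,300,185,400,255,8,"pics/t11.png")
c=r.capture("wrist");cv2.imwrite("pics/w11.png",c["color"][:,:,::-1])
s=r.get_state()
print(inc(s,(.5475,.109,.23),down(-98)))
E
```

```text
13.8 [ 0.51909574 -0.19792134  0.20694762] [-1.79874899e+02 -6.66823794e-02 -7.44133425e+01] [-0.1378316  -0.33519725 -4.29733245] [ 0.05745547 -0.05726541 -0.05934492] 0.018951841993143377
tilt rv [ 2.75938411e-03  1.08178737e-03 -1.23452253e-05] shift [ 0.00031435 -0.00037534 -0.13090783]
([-0.2874, -0.1111, -0.026], [0.0025, 0.0004, 0.4113])
```

View pics/s11.png

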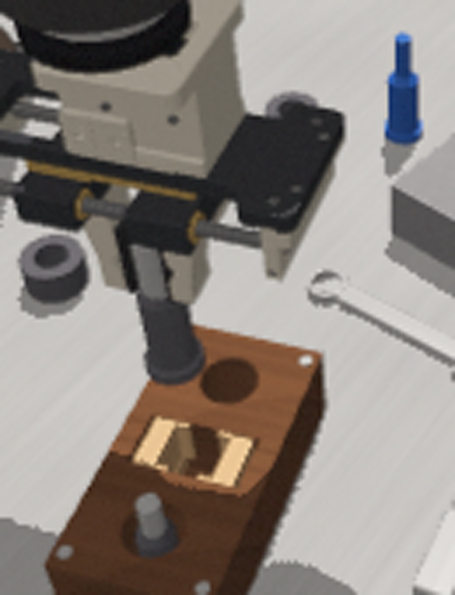

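View pics/w11.png

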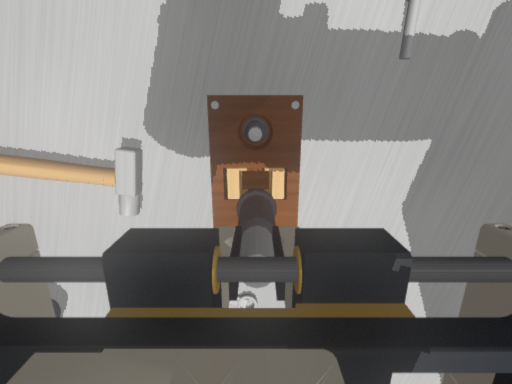

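The punch is out of the block, held upright, with the pocket and both liners visible behind it. I'll carry it to above the bare place.

Emit:
{"op": "step_arm", "data": {"increments": [[[-0.02,-0.008,-0.01],[0,0,0.03],1],[[-0.05,-0.02,-0.02],[0,0,0.08],1],[[-0.085,-0.033,-0.026],[0,0,0.13],1],[[-0.12,-0.046,-0.026],[0,0,0.18],1],[[-0.155,-0.06,-0.026],[0,0,0.23],1],[[-0.19,-0.074,-0.026],[0,0,0.28],1],[[-0.225,-0.087,-0.026],[0,0,0.33],1],[[-0.255,-0.099,-0.026],[0,0,0.38],1],[[-0.28,-0.108,-0.026],[0,0,0.411],1],[[-0.287,-0.111,-0.026],[0,0,0.411],1]]}}

```text
time_s: 14.95
tcp_pos: [0.5478, 0.1107, 0.2294]
eef_rot: [179.8, -0.1, -97.9]
contact_force: [-0.1, 0.9, -4.0]
gripper_width: 0.019
```

Emit:
{"op": "step_arm", "data": {"increments": [[[0,0,0],[0,0,0],1],[[0,0,0],[0,0,0],1],[[0,0,0],[0,0,0],1]]}}

```text
time_s: 15.25
tcp_pos: [0.5479, 0.1074, 0.2306]
eef_rot: [179.9, -0.1, -98.0]
contact_force: [-0.1, -0.1, -4.6]
gripper_width: 0.019
```

```bash
python3 - <<'E'
from h import *
from plant import r
s=r.get_state()
c=r.capture("wrist");cv2.imwrite("pics/w12.png",c["color"][:,:,::-1])
import pickle;pickle.dump((s,c),open("w12.pkl","wb"))
print(s["tcp_pos"],s["eef_rot"],s["time_s"])
c=r.capture("scene");im=c["color"][:,:,::-1].copy();crop(im,190,30,340,220,3.1,"pics/s12.png")
c=r.capture("top");im=c["color"][:,:,::-1].copy();crop(im,130,165,265,240,5.9,"pics/t12.png")
E
```

```text
[0.54790826 0.10739744 0.23058038] [ 1.79911363e+02 -5.30258604e-02 -9.80075318e+01] 15.25
```

View pics/w12.png

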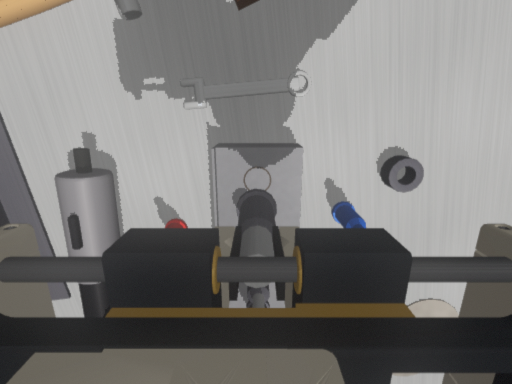

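View pics/s12.png

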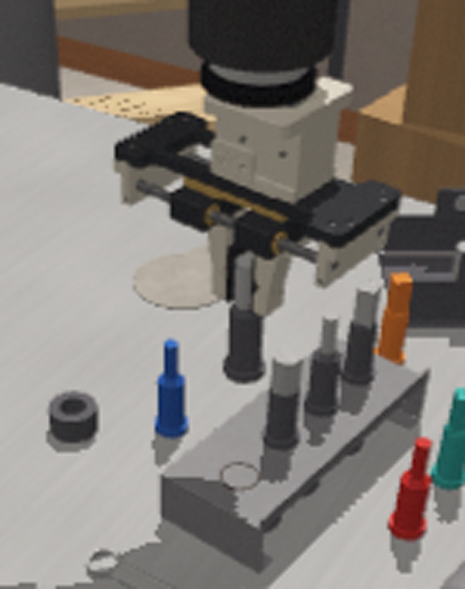

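View pics/t12.png

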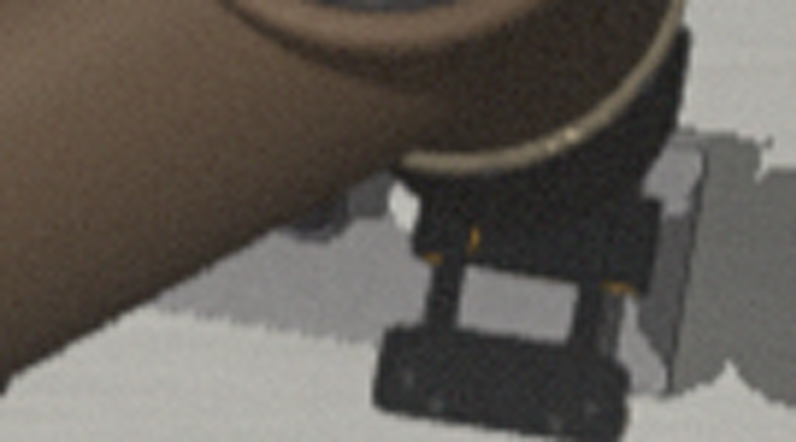

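```bash
python3 - <<'E'
from h import *
import pickle
s,c=pickle.load(open("w12.pkl","rb"))
im=c["color"][:,:,::-1].copy();crop(im,200,135,320,265,5,"pics/w12c.png")
E
```

```text
(no output)
```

View pics/w12c.png

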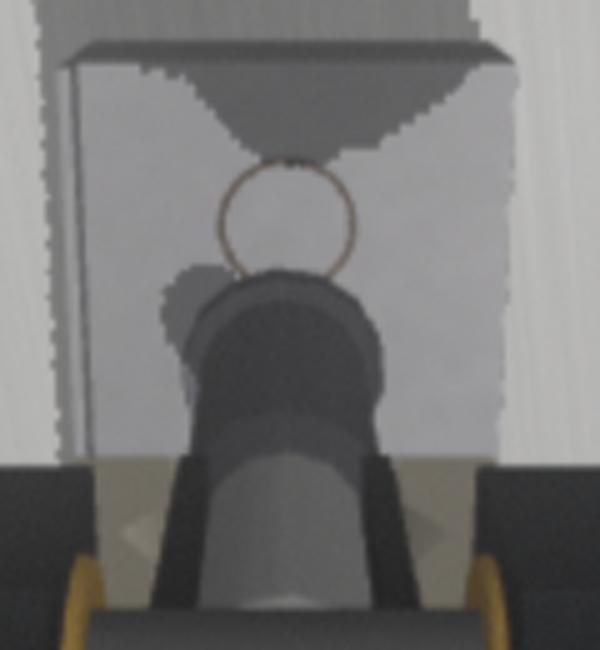

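```bash
python3 - <<'E'
from h import *
import pickle
s,c=pickle.load(open("w12.pkl","rb"))
f=lambda p:(200+(p[0]+.5)/5-.5,135+(p[1]+.5)/5-.5)
L,Rr,T=[won(s,c,f(p),.052) for p in((219,226),(356,226),(287.5,160))]
print(L,Rr,np.linalg.norm(L-Rr),(L+Rr)/2)
print("from top edge",T-17e-3*np.array([np.cos(np.radians(-98)),np.sin(np.radians(-98)),0]))
e=[won(s,c,f(p),.052) for p in((77,66),(91,455))];d=e[1]-e[0];print("rack left edge ang",np.degrees(np.arctan2(d[1],d[0])))
e2=[won(s,c,f(p),.052) for p in((516,66),(498,455))];d=e2[1]-e2[0];print("right",np.degrees(np.arctan2(d[1],d[0])),[np.round(x,4) for x in e+e2])
# flange predicted
Ti=np.linalg.inv(c["T_tool_cam"])
a=np.linspace(0,2*np.pi,73)
for z in(.064,.056):
    P=np.c_[.017*np.cos(a),.017*np.sin(a),0*a+z,0*a+1]@Ti.T
    q=(P[:,:3]@c["intrinsics"].T);q=q[:,:2]/q[:,2:]
    q=(q-[200,135]+.5)*5-.5;print(z,q.min(0),q.max(0))
E
```

```text
[0.56358839 0.1080717  0.052     ] [0.52967285 0.1128666  0.052     ] 0.03425281332658173 [0.54663062 0.11046915 0.052     ]
from top edge [0.5466773 0.1107677 0.052    ]
rack left edge ang 81.63044382693333
right 82.00747493404494 [array([0.5915, 0.064 , 0.052 ]), array([0.6063, 0.1643, 0.052 ]), array([0.4864, 0.0789, 0.052 ]), array([0.5005, 0.1793, 0.052 ])]
0.064 [180.33025809 267.36457611] [381.01215682 457.34874442]
0.056 [176.78733833 280.29198301] [384.30899516 476.07983803]
```

```bash
python3 - <<'E'
from h import *
from plant import r
s=r.get_state();print(s["tcp_pos"]);print(inc(s,(.5467,.1103,.124),down(-98)))
E
```

```text
[0.54810939 0.10759107 0.23092981]
([-0.0025, 0.0017, 0.1069], [0.001, -0.0004, -0.0004])
```

Emit:
{"op": "step_arm", "data": {"increments": [[[-0.0025,0.0017,0.01],[0.001,0,0],1],[[-0.0025,0.0017,0.03],[0.001,0,0],1],[[-0.0025,0.0017,0.05],[0.001,0,0],1],[[-0.0025,0.0017,0.07],[0.001,0,0],1],[[-0.0025,0.0017,0.085],[0.001,0,0],1],[[-0.0025,0.0017,0.097],[0.001,0,0],1],[[-0.0025,0.0017,0.104],[0.001,0,0],1],[[-0.0025,0.0017,0.107],[0.001,0,0],1],[[-0.0025,0.0017,0.107],[0.001,0,0],1],[[-0.0025,0.0017,0.107],[0.001,0,0],1]]}}

```text
time_s: 16.4
tcp_pos: [0.5472, 0.1114, 0.1245]
eef_rot: [-179.9, 0.0, -98.0]
contact_force: [-0.8, -0.5, -4.5]
gripper_width: 0.0191
```

Emit:
{"op": "step_arm", "data": {"increments": [[[0,0,0],[0,0,0],1],[[0,0,0],[0,0,0],1]]}}

```text
time_s: 16.6
tcp_pos: [0.547, 0.1113, 0.1244]
eef_rot: [-180.0, 0.0, -98.0]
contact_force: [-0.7, 0.2, -4.5]
gripper_width: 0.0191
```

```bash
python3 - <<'E'
from h import *
from plant import r
s=r.get_state()
c=r.capture("wrist");im=c["color"][:,:,::-1].copy();crop(im,190,120,330,270,4.5,"pics/w13.png")
import pickle;pickle.dump((s,c),open("w13.pkl","wb"))
print(s["tcp_pos"],s["eef_rot"],s["time_s"],s["contact_force"]);print(inc(s,(.5467,.1103,.119),down(-98)))
c=r.capture("scene");im=c["color"][:,:,::-1].copy();crop(im,230,80,340,215,4.4,"pics/s13.png")
E
```

```text
[0.54695905 0.11125328 0.1244118 ] [-1.79952763e+02  9.43798036e-03 -9.79653352e+01] 16.6 [-0.66276224  0.19521315 -4.49704136]
([0.001, 0.0001, 0.0054], [-0.0008, 0.0002, 0.0006])
```

View pics/w13.png

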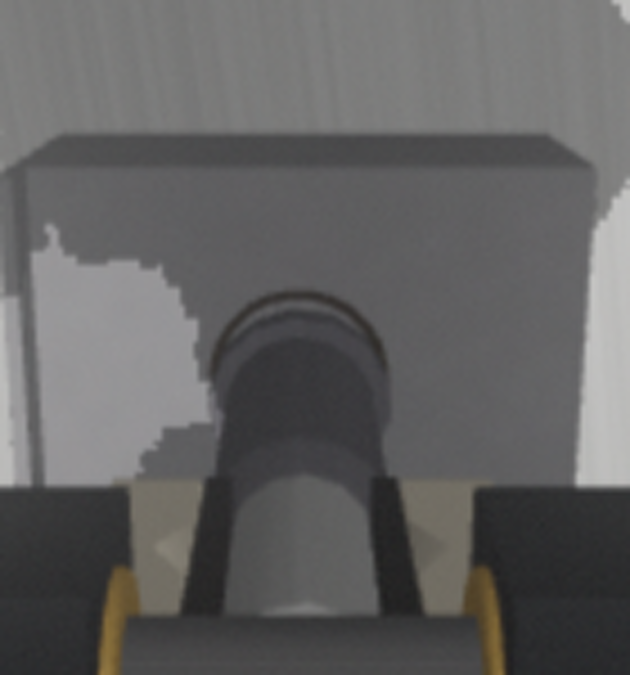

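View pics/s13.png

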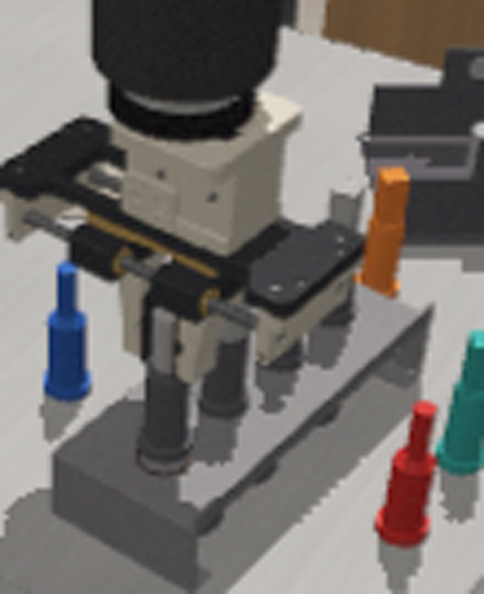

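```bash
python3 - <<'E'
from h import *
import pickle
s,c=pickle.load(open("w13.pkl","rb"))
f=lambda p:(190+(p[0]+.5)/4.5-.5,120+(p[1]+.5)/4.5-.5)
P=[won(s,c,f(p),.052) for p in((210,370),(388,370),(298.5,291))]
R=Rst(s)
for p in P: print(p,R.inv().apply(p-s["tcp_pos"]).round(4))
Ti=np.linalg.inv(c["T_tool_cam"]);a=np.linspace(0,2*np.pi,73)
for z in(.064,.056):
    Q=np.c_[.017*np.cos(a),.017*np.sin(a),0*a+z,0*a+1]@Ti.T
    q=(Q[:,:3]@c["intrinsics"].T);q=q[:,:2]/q[:,2:]
    q=(q-[190,120]+.5)*4.5-.5;print(z,q.min(0),q.max(0))
E
```

```text
[0.56356028 0.10662404 0.052     ] [ 0.0023 -0.017   0.0724]
[0.52931754 0.11141817 0.052     ] [0.0023 0.0176 0.0724]
[0.54432848 0.093341   0.052     ] [0.0181 0.0002 0.0724]
0.064 [207.22508807 308.0841598 ] [387.83735076 479.0683509 ]
0.056 [204.03574308 319.71891884] [390.80368861 495.92633129]
```

Emit:
{"op": "step_arm", "data": {"increments": [[[0.001,0.0001,0.002],[0,0,0],1],[[0.001,0.0001,0.004],[0,0,0],1],[[0.001,0.0001,0.0055],[0,0,0],1],[[0.001,0.0001,0.0065],[0,0,0],1],[[0.001,0.0001,0.007],[0,0,0],1],[[0.001,0.0001,0.0072],[0,0,0],1],[[0.001,0.0001,0.0072],[0,0,0],1]]}}

```text
time_s: 17.4
tcp_pos: [0.5465, 0.1102, 0.1167]
eef_rot: [-180.0, -0.0, -98.0]
contact_force: [-0.3, 0.1, -4.4]
gripper_width: 0.019
```

```bash
python3 - <<'E'
from h import *
from plant import r
s=r.get_state()
print(s["tcp_pos"],s["eef_rot"],s["time_s"],s["contact_force"],s["moment"])
c=r.capture("wrist");im=c["color"][:,:,::-1].copy();crop(im,190,120,330,270,4.5,"pics/w14.png")
E
```

```text
[0.54651144 0.11018359 0.11667864] [-1.79994674e+02 -2.29717928e-02 -9.79645235e+01] 17.4 [-0.32660888  0.07701173 -4.36862022] [ 0.10164181 -0.04634839  0.04569778]
```

View pics/w14.png

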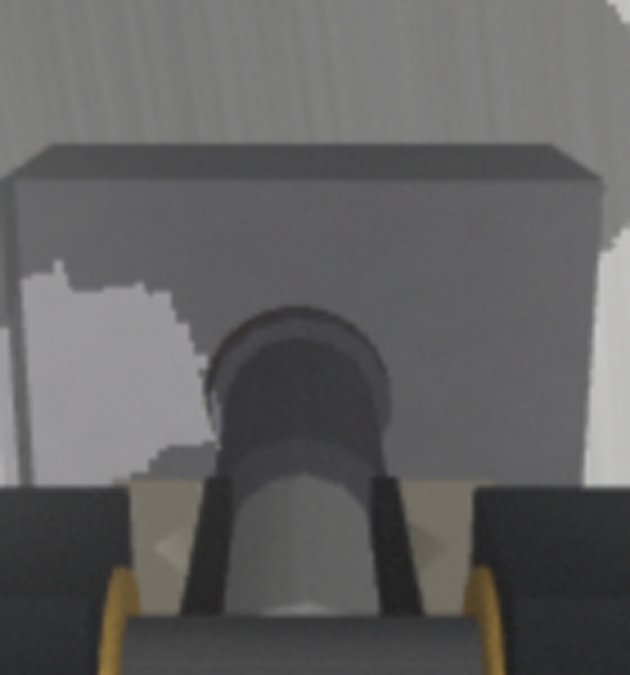

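Emit:
{"op": "step_arm", "data": {"increments": [[[0,-0.0003,0.0003],[0,0,0],1],[[0,-0.0003,0.0006],[0,0,0],1],[[0,-0.0003,0.0009],[0,0,0],1],[[0,-0.0003,0.0009],[0,0,0],1]]}}

```text
time_s: 17.85
tcp_pos: [0.5469, 0.1102, 0.116]
eef_rot: [-180.0, -0.0, -98.0]
contact_force: [0.7, -0.3, -1.2]
gripper_width: 0.0189
```

Emit:
{"op": "step_arm", "data": {"increments": [[[0,0,0.0003],[0,0,0],1],[[0,0,0.0005],[0,0,0],1],[[0,0,0.0005],[0,0,0],1],[[0,0,0.0005],[0,0,0],1]]}}

```text
time_s: 18.25
tcp_pos: [0.5471, 0.1102, 0.116]
eef_rot: [-180.0, -0.0, -98.0]
contact_force: [-2.5, -0.3, 5.6]
gripper_width: 0.0191
```

Emit:
{"op": "step_arm", "data": {"increments": [[[0,0,0],[0,0,0],1],[[0,0,0],[0,0,0],1],[[0,0,-0.0003],[0,0,0],1],[[0,0,-0.0003],[0,0,0],1]], "force": 8}}

```text
time_s: 18.65
tcp_pos: [0.5472, 0.1102, 0.1159]
eef_rot: [-179.9, -0.0, -98.0]
contact_force: [-0.1, -1.0, 3.8]
gripper_width: 0.0199
```

Emit:
{"op": "step_arm", "data": {"increments": [[[0,0,0],[0,0,0],0.78],[[0,0,0],[0,0,0],0.75],[[0,0,0],[0,0,0],0.7],[[0,0,0],[0,0,0],0.65],[[0,0,0],[0,0,0],0.6],[[0,0,0],[0,0,0],0.5],[[0,0,0],[0,0,0],0.4],[[0,0,0],[0,0,0],0.4],[[0,0,0],[0,0,0],0.4]]}}

```text
time_s: 19.55
tcp_pos: [0.5468, 0.1101, 0.1156]
eef_rot: [-180.0, -0.0, -98.0]
contact_force: [0.8, 0.3, -0.5]
gripper_width: 0.0519
```

```bash
python3 - <<'E'
from h import *
from plant import r
s=r.get_state()
print(s["tcp_pos"],s["eef_rot"],s["time_s"],s["contact_force"],s["moment"],s["gripper_width"])
c=r.capture("wrist");im=c["color"][:,:,::-1].copy();crop(im,170,120,350,270,4,"pics/w15.png")
E
```

```text
[0.54677943 0.1100978  0.11559647] [-1.79994912e+02 -2.35811021e-02 -9.79641923e+01] 19.55 [ 0.79117854  0.26062936 -0.48444203] [ 0.07485695 -0.07221577  0.02148555] 0.05192135750017447
```

View pics/w15.png

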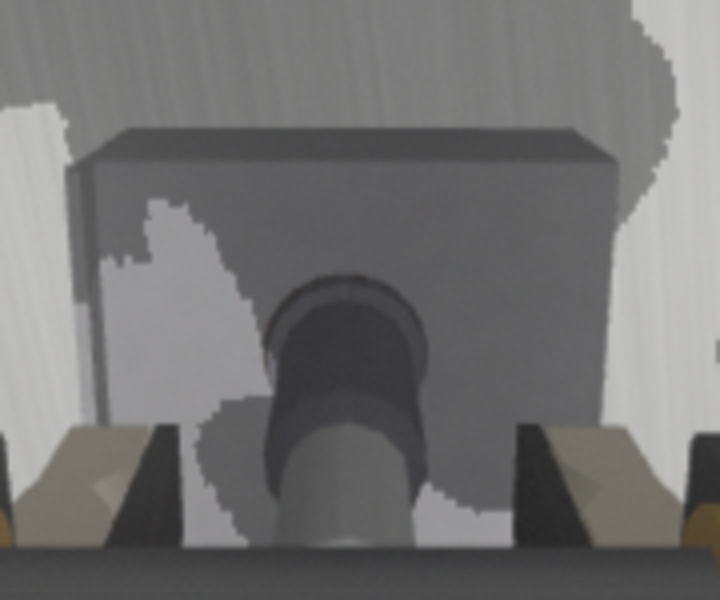

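The punch stands free on the ring with the fingers open on both sides of it. I'll retract straight up, then move away so the cameras can see.

Emit:
{"op": "step_arm", "data": {"increments": [[[0,0,-0.01],[0,0,0],0.4],[[0,0,-0.03],[0,0,0],0.4],[[0,0,-0.06],[0,0,0],0.4],[[0,0,-0.09],[0,0,0],0.4],[[0,0,-0.12],[0,0,0],0.4],[[0.03,0,-0.13],[0,0,0],0.4],[[0.07,0,-0.13],[0,0,0],0.4],[[0.11,0,-0.13],[0,0,0],0.4],[[0.15,0,-0.13],[0,0,0],0.4],[[0.15,0,-0.13],[0,0,0],0.4]]}}

```text
time_s: 20.6
tcp_pos: [0.525, -0.0417, 0.2468]
eef_rot: [-180.0, -0.0, -98.1]
contact_force: [0.4, -0.1, 0.3]
gripper_width: 0.0525
```

Emit:
{"op": "step_arm", "data": {"increments": [[[0.04,0,0],[0,0,0],0.4],[[0.08,0,0],[0,0,0],0.4],[[0.12,0,0],[0,0,0],0.4],[[0.16,0,0],[0,0,0],0.4],[[0.2,0,0],[0,0,0],0.4],[[0.2,0,0],[0,0,0],0.4],[[0.2,0,0],[0,0,0],0.4]]}}

```text
time_s: 21.3
tcp_pos: [0.4982, -0.237, 0.2461]
eef_rot: [-180.0, -0.0, -98.1]
contact_force: [-0.7, -0.4, 0.1]
gripper_width: 0.0528
```

```bash
python3 - <<'E'
from h import *
from plant import r
s=r.get_state()
print(s["tcp_pos"],s["time_s"],s["contact_force"])
c=r.capture("top");cv2.imwrite("pics/tfull.png",c["color"][:,:,::-1]);im=c["color"][:,:,::-1].copy();crop(im,130,165,265,240,5.9,"pics/t16.png")
c=r.capture("scene");im=c["color"][:,:,::-1].copy();crop(im,230,100,340,215,5,"pics/s16.png");crop(im,140,215,230,315,6,"pics/sb16.png")
E
```

```text
[ 0.49815084 -0.237048    0.24606471] 21.3 [-0.71259696 -0.41498706  0.10024899]
```

View pics/t16.png

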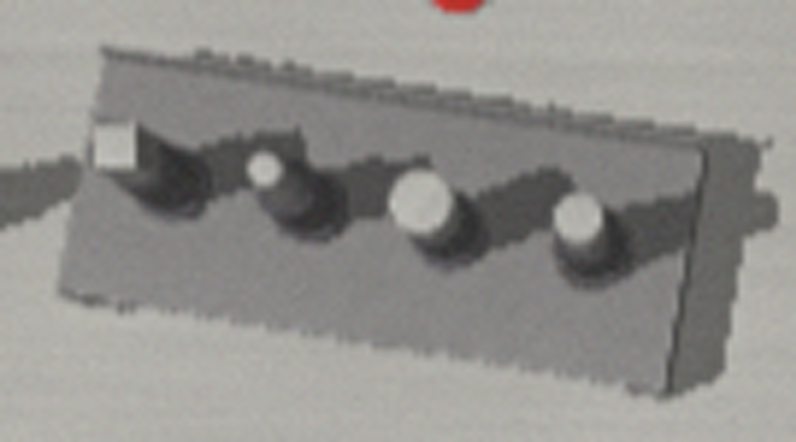

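View pics/s16.png

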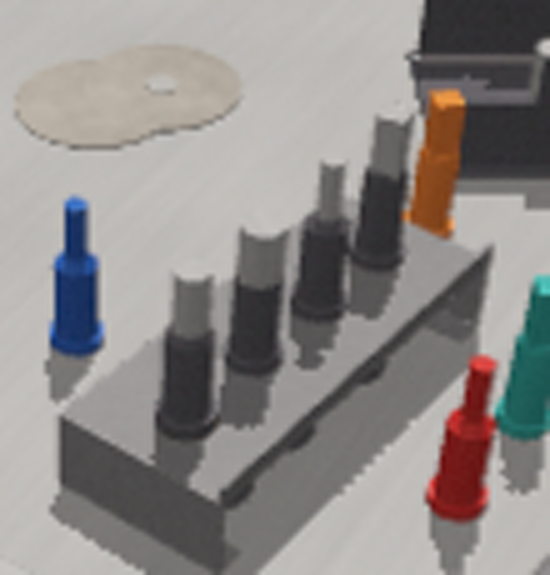

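View pics/sb16.png

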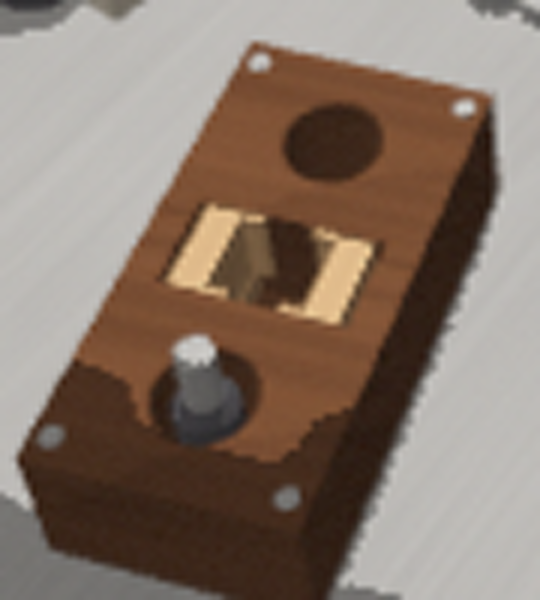

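The punch stands upright on the fourth place, the other row punches and the short punch are unmoved, and both liners are pushed back. One numeric check before handing in.

```bash
python3 - <<'E'
from h import *
from plant import r
f=lambda p,x0,y0,s:(x0+(p[0]+.5)/s-.5,y0+(p[1]+.5)/s-.5)
print("new",onplane("top",f((578,217),130,165,5.9),.152))
a=onplane("top",f((116,146),130,165,5.9),.152);b=onplane("top",f((265,168),130,165,5.9),.152)
n=onplane("top",f((578,217),130,165,5.9),.152);print(np.linalg.norm(n-a),"exp .186; line x at y:",a[0]+(b-a)[0]/(b-a)[1]*(n[1]-a[1]))
s=r.get_state();print(s["time_s"],s["qd"])
r.close_job()
E
```

```text
new [0.54651991 0.1084431  0.152     ]
0.18610148511589375 exp .186; line x at y: 0.5476275931283116
21.4 [ 0.81230422 -0.09448557 -0.21869826  0.02126558  0.11051526  0.11877353]
the job is handed in; nothing more can be done
```

I rocked the stuck punch along the block's x three times to each side, up to about 0.15 rad of gripper lean, until both liners were pushed back. Measured from the pictures, they are back about 4 mm each. I then drew it out with only its own weight of about 4 N on the wrist, set it down with light contact on the oil ring, let go and moved the arm clear. The job was handed in at about 21.4 s.

- **Position:** In the last top view the punch stands within about 0.3 mm of where that camera had shown the ring. It is 186.1 mm from the square-tip punch, where 186 mm is expected, and about 1 mm off the line through the tips, which is within measuring error.
- **Other parts:** The three row punches, the short punch and the blue, red, orange and turquoise look-alikes show no visible change.
- **Checks that disagreed:** While rocking, the tip moved sideways less than I commanded (7 to 9 mm instead of 8.4 to 11.5 mm), which is why I repeated the rocking wider. The cameras differed from each other by 1 to 2 mm, so I placed the punch by the wrist view.

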